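Roll the shielding strip home on the control unit

TASK

The orange-copper shielding strip on the beige control unit stands proud: take the red-handled hand roller from its stand and roll the strip down in one pass, starting at the blue-capped end and not lifting the roller off until you have reached the other end, so that every link is fully seated. Press firmly but never harder than 25 N, and touch the unit with nothing but the roller. Then put the roller back upright in its stand and leave everything else where it is.

Things in the scene. Friction and masses are not known exactly. Their poses are not given: they have to be found in the camera images.
- unit: beige control unit, 220 x 300 x 55 mm, fixed to the desk. Origin on the desk under the middle of the strip; y points along the strip to its BLUE-capped end, x across it over the flat top (x -0.03 to 0.19), z up. Along x = 0 a raised aluminium rail, 34 wide, 276 long, carries the orange-copper strip: eight links in a row, 20 wide (x), 29 long (y), from y = 0.12 to -0.12.
- rail_top (a point): nominal middle of the rail's top, unit frame (0, 0, 0.072). The rail is on rubber mounts and yields straight down 1 mm per 5.5 N. Unmeasured, it may really sit up to 8 mm higher or lower and slope up to 0.035 rad along y, so feel for it (no point shows this). Nominal tops: seated links 75 mm above the desk, raised links up to 79 mm.
- strip_start (a point): nominal middle of the top of link 1 when seated, unit frame (0, 0.105, 0.075), ignoring the rail's unmeasured height and slope. Link 1 is next to the blue cap, which is 16 mm long (y 0.121 to 0.137) and level with seated links.
- strip_end (a point): the same for link 8, unit frame (0, -0.105, 0.075), next to the dark cap (level with seated links, y -0.121 to -0.137)
- roller: hand roller, 0.24 to 0.39 kg, in its stand. Origin at the lowest point of the wheel, z up along the handle. Rubber wheel 40 mm diameter, 30 wide, axle along x (20 mm up), so it rolls along y. Steel plate 74 (x) x 70 (y) mm from 52 to 58 mm up; above it an upright square red handle, 24 x 24 mm, from 58 to 114 mm up. Gripping fingers may rest on the plate.
- stand: fixed blue stand, 86 (x) x 82 (y) x 60 mm high, origin at the centre of its underside. Its open pocket, 54 (x) x 50 (y) mm, takes the wheel and fork (43 x 40 mm); the roller's plate then rests on the rim, with the roller's origin 8 mm above the desk on the stand's centre and the axle along the stand's x (either way round).
- tray: fixed grey tray of spare links, 100 x 110 x 28 mm; it and the stand are on opposite sides of the unit, either way round. Bystander.
- spare1: spare link, 20 x 29 x 10 mm, lying in the tray. Bystander.
- spare2: spare link like spare1. Bystander.
- dish: steel dish, 64 mm across, 18 high, standing on the flat top of the unit. Bystander.
- mug: white mug, 80 mm across, 92 high. Bystander.
- screwdriver: orange screwdriver, 190 mm long, lying along y on the unit's flat top, near its far edge. Bystander.
- mouse: black computer mouse, 105 x 60 x 32 mm. Bystander.
- link1 (a joint): how far link 1 of the strip has been pressed into the rail, m: 0 standing fully proud, 0.004 fully seated on its stop. Goes down only under more than about 9 N on that link and stays where it is left. Link 1 is next to the blue cap.
- link2 (a joint): how far link 2 of the strip has been pressed into the rail, m: 0 standing fully proud, 0.004 fully seated on its stop. Goes down only under more than about 9 N on that link and stays where it is left.
- link3 (a joint): how far link 3 of the strip has been pressed into the rail, m: 0 standing fully proud, 0.004 fully seated on its stop. Goes down only under more than about 9 N on that link and stays where it is left.
- link4 (a joint): how far link 4 of the strip has been pressed into the rail, m: 0 standing fully proud, 0.004 fully seated on its stop. Goes down only under more than about 9 N on that link and stays where it is left.
- link5 (a joint): how far link 5 of the strip has been pressed into the rail, m: 0 standing fully proud, 0.004 fully seated on its stop. Goes down only under more than about 9 N on that link and stays where it is left.
- link6 (a joint): how far link 6 of the strip has been pressed into the rail, m: 0 standing fully proud, 0.004 fully seated on its stop. Goes down only under more than about 9 N on that link and stays where it is left.
- link7 (a joint): how far link 7 of the strip has been pressed into the rail, m: 0 standing fully proud, 0.004 fully seated on its stop. Goes down only under more than about 9 N on that link and stays where it is left.
- link8 (a joint): how far link 8 of the strip has been pressed into the rail, m: 0 standing fully proud, 0.004 fully seated on its stop. Goes down only under more than about 9 N on that link and stays where it is left. Link 8 is next to the dark cap.
There are look-alikes about, which are no part of the job. What is shaped like the roller but brown or purple is not meant.

How it is judged:
By the outcome, as a careful person would: the job done as asked, in the order asked, and still so for the second after the job is handed in, with the robot touching nothing.
It also fails if it takes over 72 s, if anything falls off the work surface, if the arm or the gripper's body presses on something with over 40 N, if the wrist force passes 120 N, or if a joint passes its speed limit or range.

ROBOT

A 7-joint arm with a two-finger parallel gripper is mounted at the origin on the work surface. World frame = base frame: x ahead of the robot, y to its left, z up, the work surface at z = 0. Lengths are in m, angles in rad, forces in N, time in s.
With the tool pointing down it reaches from about 0.425 to 0.875 m from the base axis. Payload 8.4 kg.
Tool frame: the origin (TCP) lies midway between the tips of the shut fingers; the grasp point (between the pads) lies 19 mm behind it (arm.grip_depth is the distance from the TCP to the grasp point, in m); z points along the fingers, y is the line along which they close (so a half turn about z gives the same grasp; the last joint's range is limited). The gripper opens to 87 mm and grips with 3 to 60 N. Pads are 19 mm wide; open, the fingers measure 117 mm over their backs; the gripper's body (75 mm by 190 mm) begins 51 mm behind the grasp point.
Start: joints at [-1.267, 0.333, 0.04, 1.465, -0.013, 1.343, -0.059], TCP at [0.255, 0.598, 0.223] pointing down, gripper open.
Joint ranges: [-2.58, 2.58], [-0.38, 2.09], [-1.3, 1.39], [0.25, 2.4], [-1.5, 4.64], [0.08, 2.09], [-2.65, 2.65]. Speed limits (rad/s): [2.22, 2.22, 2.79, 2.79, 3.14, 3.14, 3.14].

INTERFACE

Orientations are given as a unit quaternion [w, x, y, z].
In Python, from workcell import arm gives the robot as it stands.
- The arm moves only by the tool move_arm, never from a script. Its argument "targets" is text: rows parted by semicolons, each of 5 numbers parted by spaces: the closure in counts, from 0 (fully open) to 255 (shut), then the shift along the tool's x, y, z in cm, then the turn about the tool's z in degrees. In form: fingers dx dy dz turn; .... A call has 1 to 20 rows; each row shifts and turns the commanded pose from where the row before left it, along the tool's axes as they then stand; what a row does not reach is not made up. A row lasts 1/10 s, in which the tool goes at most 50 mm and 8.59 degrees, less where a joint would pass 70% of its speed; a pose out of reach is approached as far as the arm can. A call with a gripper value outside its range is refused whole. The fingers move at their own pace and stop on an object; "grip_force" is the grip in N (left out, the last holds). Time passes only in rows, so rows that do not move let the fingers close. It gives the time, the measured TCP pose, the force, the opening and the grip force at its end, in the units of the state.
- arm.get_obs(): the state, without advancing time (a new reading comes with each control period).
- arm.camera(name): name is "side" or "top" or "wrist"; returns a dict with "image" (384x512x3 uint8, red, green, blue), "range_z" (384x512 float32, m along the optical axis (not along the pixel's ray), 0 where there is no reading), "fovy" (degrees; the focal length in pixels is half the picture's height over the tangent of half this angle, whatever the lens; pixels are square), "cx", "cy" (the principal point, pixels), "camera_from_world" (4x4, takes a point from world to camera coordinates); the wrist camera has in their place "hand_eye" (4x4, takes a point from camera to tool coordinates, whose origin is the TCP and whose axes are the flange's). Camera axes: x right, y up, looking along -z (the intrinsics and any distortion apply to the point x, -y, -z); pixel columns grow to the right and rows downward; lengths in m; the calibration is good to about 2 mm. A picture is of the moment at which its call begins: read the wrist's pose just before it.
- arm.close_job(): hands the job in; it is judged then, once.
The state is a dict: "clock": time; "q": joint angles; "qd": joint speeds; "joint_torque": joint torques, N m; "tool_pos": TCP position; "orientation": TCP orientation; "contact_force": force on the tool from outside, world axes, zero at the start; "moment": the same for the moment, N m; "grip_width": finger opening in m; "grip_force": force on a finger pad.
Only numpy, scipy, OpenCV 4.12 (cv2) and the standard library are available. Lean on these libraries where they do the work, as an engineer would, in place of code of your own. Each camera call takes 0.05 s, during which the arm holds its last target. There are 200 camera calls.

## Working session

There is one attempt and no reset: what is moved stays moved. The work goes in short steps, Python scripts to look and compute and a tool call to move; the robot and the scene stay as the last step left them, time stands still between calls to the robot, and variables do not carry over. Pictures are saved under pics/ and viewed, at most 10 in all, crops included, and the job is handed in when it is done.

Besides the shell and the picture viewer there is one more tool, called after ">>>" by a JSON object that holds its "fn" and its "kwargs". move_arm: Moves the arm, as the interface text tells. Its arguments: {"type":"object","properties":{"targets":{"type":"string"},"grip_force":{"type":"number"}},"required":["targets"]}

```bash
mkdir -p pics; ls; cat > h.py <<'E'
import numpy as np, cv2
from workcell import arm
from scipy.spatial.transform import Rotation as R
def T_tool(o):
    q=o["orientation"]; T=np.eye(4); T[:3,:3]=R.from_quat([q[1],q[2],q[3],q[0]]).as_matrix(); T[:3,3]=o["tool_pos"]; return T
def cloud(name):
    o=arm.get_obs(); c=arm.camera(name); z=c["range_z"]; h,w=z.shape
    f=h/2/np.tan(np.radians(c["fovy"])/2)
    u,v=np.meshgrid(np.arange(w),np.arange(h))
    P=np.stack([(u-c["cx"])/f*z,-(v-c["cy"])/f*z,-z,np.ones_like(z)],-1)
    M=T_tool(o)@c["hand_eye"] if name=="wrist" else np.linalg.inv(c["camera_from_world"])
    W=(P@M.T)[...,:3]; W[z==0]=np.nan
    return c,W
E
python3 - <<'E'
from h import *
print(arm.get_obs())
ims=[]
for n in ("top","side"):
    c,W=cloud(n); np.save(n+"_W.npy",W); cv2.imwrite(f"pics/{n}0.png",c["image"][...,::-1])
    print(n,{k:v for k,v in c.items() if k not in("image","range_z")})
E
```

```text
pics
{'clock': 0.0, 'q': array([-1.26721344,  0.33390566,  0.03984367,  1.46624952, -0.01338538,
        1.34333872, -0.0584871 ]), 'qd': array([ 2.76614829e-04,  2.27846692e-05,  1.28628104e-03,  8.72817529e-04,
       -1.90754455e-03, -9.52409460e-04, -8.64838593e-04]), 'joint_torque': array([-4.26063107e-04, -6.56375384e+01,  1.33467894e+00, -4.03812468e+01,
       -5.99007541e-02,  4.51138092e-02,  1.60771124e-04]), 'tool_pos': array([0.25461599, 0.59753984, 0.22167292]), 'orientation': array([-1.06827170e-04,  2.00019193e-01,  9.79791638e-01, -8.10854021e-04]), 'contact_force': array([-0.28325629,  0.01047153,  0.89626048]), 'moment': array([-0.0307801 ,  0.03421505,  0.02404176]), 'grip_force': 0.0, 'grip_width': 0.08722673941507829}
top {'fovy': 44.07323330432377, 'cx': 250.84037671528148, 'cy': 190.37881033640977, 'camera_from_world': array([[ 0.0021956 , -0.99999294, -0.00305017, -0.00988446],
       [ 0.98955905,  0.00173311,  0.14411761, -0.54327269],
       [-0.1441113 , -0.00333475,  0.98955587, -1.33918665],
       [ 0.        ,  0.        ,  0.        ,  1.        ]])}
side {'fovy': 56.263764221277846, 'cx': 247.46102209090574, 'cy': 194.92052483306222, 'camera_from_world': array([[-0.7477141 , -0.66397585, -0.00772642,  0.38707691],
       [ 0.48684561, -0.55608337,  0.67361163, -0.31775856],
       [-0.45155839,  0.49990734,  0.73904511, -0.62377548],
       [ 0.        ,  0.        ,  0.        ,  1.        ]])}
```

View pics/top0.png

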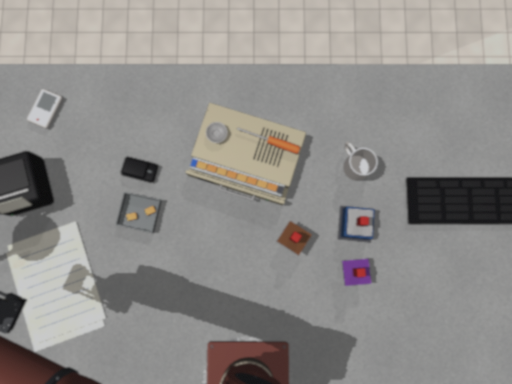

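View pics/side0.png

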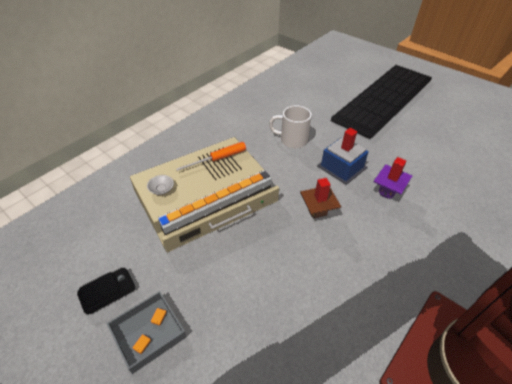

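The pictures show the unit with its blue cap at top (194,163) and dark cap at about (280,190). Roller candidates in the top view are the steel plate in the blue stand at (363,222), the brown one at (296,237) and the purple one at (359,271). I choose the one in the blue stand.

```bash
cat > m.py <<'E'
from h import *
acc=[cloud("top") for _ in range(4)]
W=np.nanmedian([a[1] for a in acc],0); im=acc[0][0]["image"]
np.save("topW.npy",W)
crop=cv2.resize(im[95:295,180:390],None,fx=3.5,fy=3,interpolation=cv2.INTER_CUBIC)
cv2.imwrite("pics/crop1.png",crop[...,::-1])
hsv=cv2.cvtColor(im,cv2.COLOR_RGB2HSV)
H,S,V=[hsv[...,i].astype(int) for i in range(3)]
def rep(n,m,z0,z1,box):
    b=np.zeros(m.shape,bool); b[box[1]:box[3],box[0]:box[2]]=1
    k=m&b&(W[...,2]>z0)&(W[...,2]<z1); p=W[k]
    if len(p)<3: print(n,len(p)); return p
    r=cv2.minAreaRect((p[:,:2]*1000).astype(np.float32))
    print(n,len(p),"mean",p.mean(0).round(4),"med z",np.median(p[:,2]).round(4),"rect",np.round(r[0],1),np.round(r[1],1),round(r[2],1)); return p
red=((H<6)|(H>172))&(S>150)
rep("handle",red,.1,.14,(335,200,385,245))
rep("plate+handle",H>=0,.05,.14,(335,200,385,245))
rep("stand",H>=0,.03,.14,(335,200,385,245))
rep("stand blue",(H>100)&(H<125)&(S>100),.03,.14,(335,195,385,245))
org=(H>8)&(H<22)&(S>150)
rep("strip",org,.06,.1,(185,150,295,205))
rep("bluecap",(H>100)&(H<125)&(S>120),.04,.1,(185,150,215,180))
rep("unit flat",H>=0,.045,.065,(180,95,315,210))
rep("unit all",H>=0,.03,.1,(180,95,315,210))
rep("brown",H>=0,.03,.2,(272,215,318,260))
rep("purple",H>=0,.03,.2,(338,255,380,290))
rep("mug",H>=0,.05,.2,(340,135,385,185))
rep("screwdr",org,.05,.1,(262,130,305,157))
rep("dish",H>=0,.063,.1,(200,115,235,147))
E
python3 m.py
```

```text
handle 70 mean [ 0.4492 -0.3119  0.1209] med z 0.1224 rect [ 449.5 -312.9] [19.2 21. ] 0.1
plate+handle 898 mean [ 0.4484 -0.3108  0.0712] med z 0.0662 rect [ 449.9 -314.3] [82.6 86.1] 84.2
stand 948 mean [ 0.4482 -0.3093  0.0696] med z 0.066 rect [ 449.9 -314.3] [82.6 86.1] 84.2
stand blue 162 mean [ 0.4376 -0.2868  0.0546] med z 0.0593 rect [ 433.1 -291.4] [109.1  59. ] 37.4
strip 10 mean [ 0.6534 -0.127   0.0765] med z 0.0775 rect [ 654.5 -126. ] [15.4  4. ] 68.2
bluecap 23 mean [0.6184 0.1555 0.0735] med z 0.0737 rect [618.6 156.5] [11.4 15. ] 89.3
unit flat 5645 mean [0.6661 0.0033 0.0556] med z 0.0558 rect [654.4   7.8] [300.1 222.6] 72.4
unit all 7604 mean [0.6518 0.0075 0.06  ] med z 0.0564 rect [646.7  10.2] [300.3 238. ] 72.5
brown 654 mean [ 0.4056 -0.1291  0.0662] med z 0.0592 rect [ 406.1 -129.9] [74. 70.] 57.1
purple 679 mean [ 0.311  -0.3009  0.067 ] med z 0.0592 rect [ 311.  -303.1] [69.8 74. ] 5.1
mug 396 mean [ 0.625  -0.32    0.0777] med z 0.0793 rect [ 631.  -322.7] [103.1  78.8] 0.9
screwdr 213 mean [ 0.6701 -0.1015  0.0795] med z 0.0796 rect [ 671.2 -101.3] [88.7 21.7] 72.2
dish 307 mean [0.7099 0.0933 0.0696] med z 0.0695 rect [708.3  93.1] [61. 60.] 42.8
```

View pics/crop1.png

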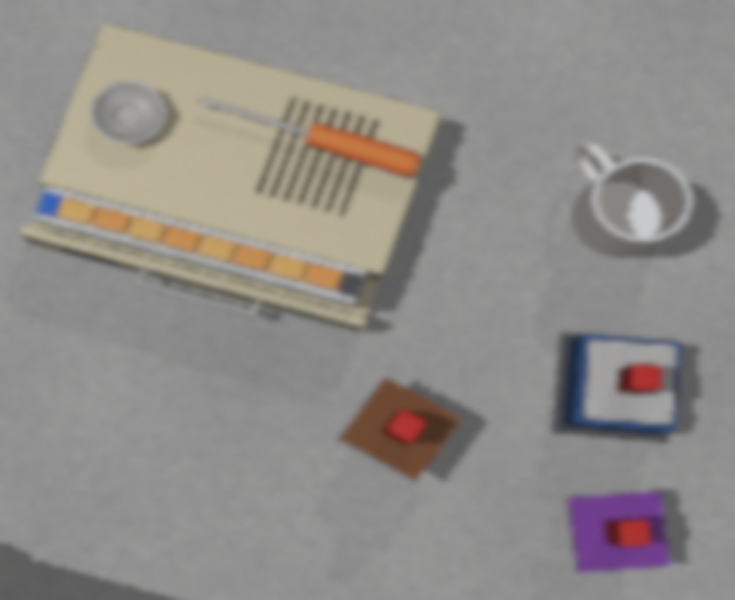

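```bash
cat > m2.py <<'E'
from h import *
W=np.load("topW.npy")
def rect(k,n):
    p=W[k]; r=cv2.minAreaRect((p[:,:2]*1000).astype(np.float32)); print(n,len(p),np.round(r,1) if 0 else r,"z",np.median(p[:,2]))
X,Y,Z=W[...,0],W[...,1],W[...,2]
near=(np.hypot(X-.449,Y+.313)<.075)
rect(near&(Z>.063)&(Z<.072),"plate"); rect(near&(Z>.052)&(Z<.0625),"rim"); rect(near&(Z>.05),"all");rect(near&(Z>.115),"handle")
# unit coords
a=np.radians(72.4); uy=np.array([np.cos(a),np.sin(a)]); ux=np.array([uy[1],-uy[0]]); O=np.array([.579,.0325])
D=np.stack([X,Y],-1)-O; p=D@ux; q=D@uy
k=(abs(p)<.026)&(abs(q)<.15)&(Z>.062)&(Z<.09); rect(k,"rail")
P=p[k];Q=q[k];z=Z[k]
for lo in np.arange(-.14,.14,.02):
    s=(Q>=lo)&(Q<lo+.02); print(round(lo,2),s.sum(),"p",P[s].min().round(4),P[s].max().round(4),"zmed",np.median(z[s]).round(4),np.percentile(z[s],90).round(4))
print("Q",Q.min(),Q.max())
f=(p>.05)&(p<.17)&(abs(q)<.13)&(Z<.06)&(Z>.05); print("flat z",np.median(Z[f]))
d=(X>.42)&(X<.5)&(Y>-.05)&(Y<.05); print("desk z",np.nanmedian(Z[d]))
E
python3 m2.py
```

```text
plate 543 ((447.8794250488281, -313.4273681640625), (76.91171264648438, 79.63301849365234), 86.42586517333984) z 0.0665673794801096
rim 216 ((449.9878845214844, -314.2799072265625), (82.57887268066406, 86.04222106933594), 84.32514190673828) z 0.06026943987400862
all 898 ((449.87872314453125, -314.29156494140625), (82.63494110107422, 86.07100677490234), 84.16267395019531) z 0.06622071449638384
handle 82 ((450.1797790527344, -314.5894775390625), (23.332361221313477, 24.122089385986328), 86.44219207763672) z 0.12238937656920651
rail 1184 ((579.556396484375, 33.46270751953125), (276.3226623535156, 34.68012237548828), 72.3739242553711) z 0.07668310545134693
-0.14 77 p -0.017 0.0167 zmed 0.0783 0.0809
-0.12 87 p -0.0167 0.017 zmed 0.0798 0.0833
-0.1 90 p -0.017 0.0167 zmed 0.0788 0.0828
-0.08 88 p -0.0168 0.017 zmed 0.0796 0.0829
-0.06 86 p -0.0168 0.0168 zmed 0.079 0.0831
-0.04 90 p -0.0171 0.0171 zmed 0.0782 0.0827
-0.02 84 p -0.0171 0.0167 zmed 0.0791 0.0818
0.0 88 p -0.017 0.0176 zmed 0.0758 0.0797
0.02 85 p -0.0168 0.0165 zmed 0.076 0.0803
0.04 84 p -0.0169 0.017 zmed 0.0762 0.0801
0.06 84 p -0.017 0.0167 zmed 0.0759 0.0795
0.08 84 p -0.0169 0.0173 zmed 0.0756 0.0784
0.1 82 p -0.0166 0.0164 zmed 0.0747 0.0778
0.12 75 p -0.017 0.0169 zmed 0.0722 0.0747Traceback (most recent call last):
  File "m2.py", line 14, in <module>
    s=(Q>=lo)&(Q<lo+.02); print(round(lo,2),s.sum(),"p",P[s].min().round(4),P[s].max().round(4),"zmed",np.median(z[s]).round(4),np.percentile(z[s],90).round(4))
                                                        ~~~~~~~~^^
    return umr_minimum(a, axis, None, out, keepdims, initial, where)
ValueError: zero-size array to reduction operation minimum which has no identity
```

The crop confirms the choice: a steel-grey plate with a red handle in the blue stand, at crop (640,378). The brown and purple ones stand free.

>>> {"fn": "move_arm", "kwargs": {"targets": "0 -3.7 -2.3 -0.6 0; 0 -3.7 -2.3 -0.6 0; 0 -3.7 -2.3 -0.6 0; 0 -3.7 -2.3 -0.6 0; 0 -3.7 -2.3 -0.6 0; 0 -3.7 -2.3 -0.6 0; 0 -3.7 -2.3 -0.6 0; 0 -3.7 -2.3 -0.6 0; 0 -3.7 -2.3 -0.6 0; 0 -3.7 -2.3 -0.6 0; 0 -3.7 -2.3 -0.6 0; 0 -3.7 -2.3 -0.6 0; 0 -3.7 -2.3 -0.6 0; 0 -3.7 -2.3 -0.6 0"}}

```text
clock: 1.7
tool_pos: [0.6058, 0.0972, 0.307]
orientation: [0.0, 0.2, 0.98, 0.0]
contact_force: [1.1, 1.7, -0.5]
grip_width: 0.0871
grip_force: 0.0
```

```bash
cat >> h.py <<'E'
def go(x,y,z,yaw=None,n=None):
    "print the tool-frame shift (cm) and turn (deg) to a world goal; yaw = angle of tool y"
    o=arm.get_obs(); T=T_tool(o); d=T[:3,:3].T@(np.array([x,y,z])-T[:3,3])*100
    yw=np.degrees(np.arctan2(T[1,1],T[0,1])); t=0 if yaw is None else -(yaw-yw)
    print("t",round(o["clock"],2),"pos",T[:3,3].round(4),"yaw",yw.round(2),"zax",T[:3,2].round(3),"F",np.round(o["contact_force"],1),"w",round(o["grip_width"],4),"gf",round(o["grip_force"],1))
    print("shift",d.round(2),"turn",round(t,2),"q",o["q"].round(2))
E
python3 -c "
from h import *
go(.45,-.3143,.2,85)"
```

```text
t 1.7 pos [0.6058 0.0972 0.307 ] yaw 66.94 zax [ 0.  0. -1.] F [ 1.1  1.7 -0.5] w 0.0871 gf 0.0
shift [ -1.78 -43.97  10.68] turn -18.06 q [-0.59  0.24  0.45  1.44 -0.1   1.48  1.02]
```

>>> {"fn": "move_arm", "kwargs": {"targets": "0 -0.2 -4.4 0.6 0; 0 -0.2 -4.4 0.6 0; 0 -0.2 -4.4 0.6 0; 0 -0.2 -4.4 0.6 0; 0 -0.2 -4.4 0.6 0; 0 -0.2 -4.4 0.6 0; 0 -0.2 -4.4 0.6 0; 0 -0.2 -4.4 0.6 0; 0 -0.2 -4.4 0.6 0; 0 0 -4.4 0.6 0; 0 0 0 1 -6; 0 0 0 1 -6; 0 0 0 1 -6; 0 0 0 1 0; 0 0 0 0 0"}}

```text
clock: 3.2
tool_pos: [0.4485, -0.3127, 0.2053]
orientation: [-0.001, 0.046, 0.999, 0.0]
contact_force: [0.4, 0.6, 0.4]
grip_width: 0.0871
grip_force: 0.0
```

```bash
cat > w.py <<'E'
from h import *
import sys
c,W=cloud("wrist"); cv2.imwrite("pics/%s.png"%sys.argv[1],c["image"][...,::-1])
X,Y,Z=W[...,0],W[...,1],W[...,2]
for n,k in (("handle",(np.hypot(X-.45,Y+.314)<.05)&(Z>.113)&(Z<.13)),("plate",(np.hypot(X-.45,Y+.314)<.06)&(Z>.063)&(Z<.07))):
    p=W[k]
    if len(p)>5: print(n,len(p),cv2.minAreaRect((p[:,:2]*1000).astype(np.float32)),np.median(p[:,2]))
go(.45,-.3143,.07,85)
E
python3 w.py w1
```

```text
handle 830 ((450.03558349609375, -316.78314208984375), (23.93106460571289, 24.05105209350586), 85.13286590576172) 0.12228665075392728
plate 3788 ((449.9766845703125, -316.74420166015625), (70.09902954101562, 73.67591857910156), 84.99635314941406) 0.06662276519865884
t 3.25 pos [ 0.4489 -0.3129  0.2061] yaw 84.76 zax [-0.001  0.    -1.   ] F [-0.8  0.2  0.3] w 0.087 gf 0.0
shift [-0.14 -0.13 13.61] turn -0.24 q [-0.12  0.15  0.73  1.77 -0.1   1.26  2.11]
```

>>> {"fn": "move_arm", "kwargs": {"targets": "0 -0.1 -0.25 2 0; 0 0 0 2 0; 0 0 0 2 0; 0 0 0 2 0; 0 0 0 2 0; 0 0 0 2 0; 0 0 0 1 0; 0 0 0 0.5 0; 0 0 0 0 0; 0 0 0 0.2 0; 0 0 0 0 0"}}

```text
clock: 4.35
tool_pos: [0.4503, -0.3159, 0.0702]
orientation: [0.0, 0.044, 0.999, -0.0]
contact_force: [-0.4, -0.2, -0.1]
grip_width: 0.0869
grip_force: 0.0
```

```bash
python3 -c "
from h import *
go(.45,-.3155,.0675,85)"
```

```text
t 4.35 pos [ 0.4503 -0.3159  0.0702] yaw 84.91 zax [ 0.001 -0.    -1.   ] F [-0.4 -0.2 -0.1] w 0.0869 gf 0.0
shift [0.04 0.04 0.27] turn -0.09 q [-0.06  0.31  0.69  1.91 -0.24  1.    2.22]
```

>>> {"fn": "move_arm", "kwargs": {"targets": "0 0 0 0.2 0; 255 0 0 0 0; 255 0 0 0 0; 255 0 0 0 0; 255 0 0 0 0; 255 0 0 0 0; 255 0 0 0 0; 255 0 0 0 0; 255 0 0 0 0", "grip_force": 60}}

```text
clock: 5.25
tool_pos: [0.4499, -0.3158, 0.0676]
orientation: [-0.0, 0.044, 0.999, -0.0]
contact_force: [0.0, -0.5, 0.6]
grip_width: 0.0309
grip_force: 0.0
```

>>> {"fn": "move_arm", "kwargs": {"targets": "255 0 0 0 0; 255 0 0 0 0; 255 0 0 0 0; 255 0 0 0 0; 255 0 0 0 0"}}

```text
clock: 5.75
tool_pos: [0.4499, -0.3158, 0.0676]
orientation: [-0.0, 0.044, 0.999, -0.0]
contact_force: [0.0, -0.3, 0.1]
grip_width: 0.0239
grip_force: 60.0
```

>>> {"fn": "move_arm", "kwargs": {"targets": "255 0 0 -1 0; 255 0 0 -1 0; 255 0 0 -2 0; 255 0 0 -3 0; 255 0 0 -4 0; 255 0 0 -4 0; 255 0 0 -3 0; 255 0 0 0 0; 255 0 0 0 0"}}

```text
clock: 6.65
tool_pos: [0.4499, -0.3158, 0.2481]
orientation: [0.001, 0.044, 0.999, 0.0]
contact_force: [-1.7, 0.2, -4.4]
grip_width: 0.0238
grip_force: 60.0
```

```bash
cat > fit.py <<'E'
from h import *
W=np.load("topW.npy"); X,Y,Z=W[...,0],W[...,1],W[...,2]
a=np.radians(72.4); uy=np.array([np.cos(a),np.sin(a)]); ux=np.array([uy[1],-uy[0]]); O=np.array([.5796,.0335])
D=np.stack([X,Y],-1)-O; p=D@ux; q=D@uy
for n,k in (("edge",(abs(p)>.0115)&(abs(p)<.0155)&(abs(q)<.135)&(Z>.062)&(Z<.09)),("links",(abs(p)<.007)&(abs(q)<.115)&(Z>.06)&(Z<.095)),
  ("bcap",(abs(p)<.007)&(q>.123)&(q<.135)&(Z>.06)),("dcap",(abs(p)<.007)&(q<-.123)&(q>-.135)&(Z>.06))):
    print(n,k.sum(),np.polyfit(q[k],Z[k],1) if 'cap' not in n else np.median(Z[k]))
f=(p>.05)&(p<.17)&(abs(q)<.13)&(Z<.06)&(Z>.05); print("flat",np.median(Z[f]),np.polyfit(q[f],Z[f],1))
for y in (.129,.105,0,-.105): print(y,O+y*uy)
g=O+.129*uy; go(g[0],g[1],.20,72.4)
E
python3 fit.py
```

```text
edge 262 [-0.02730563  0.07335107]
links 390 [-0.02562162  0.07965425]
bcap 21 0.07365227376575945
dcap 23 0.07991668723616152
flat 0.05592723701142499 [-0.00073755  0.05588338]
0.129 [0.61860572 0.1564616 ]
0.105 [0.61134884 0.13358502]
0 [0.5796 0.0335]
-0.105 [ 0.54785116 -0.06658502]
t 6.65 pos [ 0.4499 -0.3158  0.2481] yaw 84.92 zax [ 0.001  0.    -1.   ] F [-1.7  0.2 -4.4] w 0.0238 gf 60.0
shift [-12.61  48.53   4.83] turn 12.52 q [-0.14  0.12  0.74  1.71 -0.09  1.34  2.1 ]
```

>>> {"fn": "move_arm", "kwargs": {"targets": "255 -0.6 2.0 0 0; 255 -1.05 4.05 0 0; 255 -1.05 4.05 0 0; 255 -1.05 4.05 0 0; 255 -1.05 4.05 0 0; 255 -1.05 4.05 0 0; 255 -1.05 4.05 0 0; 255 -1.05 4.05 0 0; 255 -1.05 4.05 0 0; 255 -1.05 4.05 0 0; 255 -1.05 4.05 0 0; 255 -1.0 4.0 0 0; 255 -0.5 2.0 0 0; 255 0 0 1 4.2; 255 0 0 1 4.2; 255 0 0 1 4.1; 255 0 0 1 0; 255 0 0 0 0; 255 0 0 0 0"}}

```text
clock: 8.55
tool_pos: [0.6181, 0.1559, 0.2071]
orientation: [-0.0, 0.152, 0.988, -0.0]
contact_force: [0.3, -0.3, -2.3]
grip_width: 0.024
grip_force: 60.0
```

```bash
cat > s.py <<'E'
from h import *
import sys
yg=float(sys.argv[1]); zg=float(sys.argv[2])
a=np.radians(72.4); uy=np.array([np.cos(a),np.sin(a)]); ux=np.array([uy[1],-uy[0]]); O=np.array([.5796,.0335])
o=arm.get_obs(); d=o["tool_pos"][:2]-O
print("unit p,q mm",(d@ux*1000).round(1),(d@uy*1000).round(1),"wheel z",(o["tool_pos"][2]-.0596).round(4),"joints",o["q"].round(2))
g=O+yg*uy; go(g[0],g[1],zg+.0596,72.4)
E
python3 s.py .129 .08
```

```text
unit p,q mm -0.3 128.3 wheel z 0.1475 joints [-0.65  0.33  0.42  1.54 -0.14  1.31  1.06]
t 8.55 pos [0.6181 0.1559 0.2071] yaw 72.5 zax [-0.001 -0.001 -1.   ] F [ 0.3 -0.3 -2.3] w 0.024 gf 60.0
shift [-0.04  0.07  6.75] turn 0.1 q [-0.65  0.33  0.42  1.54 -0.14  1.31  1.06]
```

>>> {"fn": "move_arm", "kwargs": {"targets": "255 0 0 2 0; 255 0 0 2 0; 255 0 0 1.5 0; 255 0 0 1 0; 255 0 0 0.3 0; 255 0 0 0 0; 255 0 0 0 0; 255 0 0 0 0"}}

```text
clock: 9.35
tool_pos: [0.6189, 0.1563, 0.1405]
orientation: [0.001, 0.153, 0.988, 0.0]
contact_force: [0.2, -0.7, -3.0]
grip_width: 0.0236
grip_force: 60.0
```

```bash
python3 s.py .129 .073
```

```text
unit p,q mm 0.4 128.9 wheel z 0.0809 joints [-0.64  0.38  0.41  1.62 -0.16  1.18  1.07]
t 9.35 pos [0.6189 0.1563 0.1405] yaw 72.42 zax [ 0.001  0.    -1.   ] F [ 0.2 -0.7 -3. ] w 0.0236 gf 60.0
shift [0.04 0.01 0.79] turn 0.02 q [-0.64  0.38  0.41  1.62 -0.16  1.18  1.07]
```

>>> {"fn": "move_arm", "kwargs": {"targets": "255 0 -0.9 0 0; 255 0 -0.8 0 0; 255 0 0 0.2 0; 255 0 0 0.1 0; 255 0 0 0 0; 255 0 0 0 0"}}

```text
clock: 9.95
tool_pos: [0.6132, 0.1404, 0.1365]
orientation: [-0.0, 0.153, 0.988, 0.0]
contact_force: [-0.3, 1.0, -3.3]
grip_width: 0.0235
grip_force: 60.0
```

>>> {"fn": "move_arm", "kwargs": {"targets": "255 0 0 0.1 0; 255 0 0 0.1 0; 255 0 0 0 0; 255 0 0 0 0"}}

```text
clock: 10.35
tool_pos: [0.6134, 0.1401, 0.1347]
orientation: [0.0, 0.153, 0.988, 0.0]
contact_force: [-0.8, 1.0, -1.7]
grip_width: 0.0235
grip_force: 60.0
```

```bash
python3 s.py .112 .073
```

```text
unit p,q mm -0.1 111.8 wheel z 0.0751 joints [-0.63  0.37  0.42  1.65 -0.16  1.16  1.09]
t 10.35 pos [0.6134 0.1401 0.1347] yaw 72.42 zax [ 0.  0. -1.] F [-0.8  1.  -1.7] w 0.0235 gf 60.0
shift [-0.01  0.02  0.21] turn 0.02 q [-0.63  0.37  0.42  1.65 -0.16  1.16  1.09]
```

>>> {"fn": "move_arm", "kwargs": {"targets": "255 0 0 0.1 0; 255 0 0 0 0; 255 0 0 0 0"}}

```text
clock: 10.65
tool_pos: [0.6134, 0.1401, 0.1339]
orientation: [0.0, 0.153, 0.988, 0.0]
contact_force: [-1.0, 0.7, 1.6]
grip_width: 0.0236
grip_force: 60.0
```

>>> {"fn": "move_arm", "kwargs": {"targets": "255 0 0 0.1 0; 255 0 0 0 0; 255 0 0 0 0"}}

```text
clock: 10.95
tool_pos: [0.6135, 0.1402, 0.133]
orientation: [0.0, 0.153, 0.988, 0.0]
contact_force: [-2.0, 1.8, 4.8]
grip_width: 0.0237
grip_force: 60.0
```

>>> {"fn": "move_arm", "kwargs": {"targets": "255 0 0 0.1 0; 255 0 0 0 0; 255 0 0 0 0"}}

```text
clock: 11.25
tool_pos: [0.6134, 0.1402, 0.132]
orientation: [0.0, 0.153, 0.988, 0.0]
contact_force: [-1.5, 1.3, 5.0]
grip_width: 0.0234
grip_force: 60.0
```

>>> {"fn": "move_arm", "kwargs": {"targets": "255 0 0 0.1 0; 255 0 0 0.1 0; 255 0 0 0 0; 255 0 0 0 0"}}

```text
clock: 11.65
tool_pos: [0.6135, 0.1403, 0.1301]
orientation: [0.0, 0.153, 0.988, 0.0]
contact_force: [-2.5, 1.7, 6.3]
grip_width: 0.0238
grip_force: 60.0
```

>>> {"fn": "move_arm", "kwargs": {"targets": "255 0 0 0.1 0; 255 0 0 0 0; 255 0 0 0 0"}}

```text
clock: 11.95
tool_pos: [0.6136, 0.1404, 0.1295]
orientation: [0.0, 0.153, 0.988, 0.001]
contact_force: [-3.0, 0.9, 9.8]
grip_width: 0.0236
grip_force: 60.0
```

>>> {"fn": "move_arm", "kwargs": {"targets": "255 0 0 0.05 0; 255 0 0 0 0; 255 0 0 0 0"}}

```text
clock: 12.25
tool_pos: [0.6137, 0.1406, 0.1292]
orientation: [0.0, 0.153, 0.988, 0.001]
contact_force: [-3.2, 1.2, 9.7]
grip_width: 0.0237
grip_force: 60.0
```

>>> {"fn": "move_arm", "kwargs": {"targets": "255 0 0 0.05 0; 255 0 0 0 0; 255 0 0 0 0"}}

```text
clock: 12.55
tool_pos: [0.6137, 0.1406, 0.1289]
orientation: [0.001, 0.153, 0.988, 0.001]
contact_force: [-4.3, 1.1, 11.2]
grip_width: 0.0238
grip_force: 60.0
```

>>> {"fn": "move_arm", "kwargs": {"targets": "255 0 0 0.05 0; 255 0 0 0 0; 255 0 0 0 0"}}

```text
clock: 12.85
tool_pos: [0.6138, 0.1408, 0.1286]
orientation: [0.001, 0.153, 0.988, 0.001]
contact_force: [-4.5, 1.9, 12.6]
grip_width: 0.0238
grip_force: 60.0
```

```bash
python3 s.py .112 .069
```

```text
unit p,q mm 0.1 112.6 wheel z 0.069 joints [-0.62  0.37  0.41  1.65 -0.16  1.15  1.1 ]
t 12.85 pos [0.6138 0.1408 0.1286] yaw 72.44 zax [ 0.001  0.002 -1.   ] F [-4.5  1.9 12.6] w 0.0238 gf 60.0
shift [ 0.01 -0.06  0.  ] turn 0.04 q [-0.62  0.37  0.41  1.65 -0.16  1.15  1.1 ]
```

>>> {"fn": "move_arm", "kwargs": {"targets": "255 0 -0.3 0.02 0; 255 0 -0.3 0 0; 255 0 -0.3 -0.01 0; 255 0 -0.3 -0.01 0"}}

```text
clock: 13.25
tool_pos: [0.6103, 0.1296, 0.1288]
orientation: [0.001, 0.152, 0.988, 0.001]
contact_force: [-2.6, 4.3, 13.4]
grip_width: 0.0234
grip_force: 60.0
```

>>> {"fn": "move_arm", "kwargs": {"targets": "255 0 -0.3 -0.01 0; 255 0 -0.3 -0.01 0; 255 0 -0.3 -0.01 0"}}

```text
clock: 13.55
tool_pos: [0.6081, 0.1226, 0.1294]
orientation: [0.001, 0.152, 0.988, 0.002]
contact_force: [-2.7, 4.3, 12.0]
grip_width: 0.0238
grip_force: 60.0
```

```bash
python3 s.py .09 .069
```

```text
unit p,q mm 0.2 93.6 wheel z 0.0698 joints [-0.61  0.35  0.42  1.68 -0.16  1.14  1.12]
t 13.55 pos [0.6081 0.1226 0.1294] yaw 72.52 zax [ 0.003  0.004 -1.   ] F [-2.7  4.3 12. ] w 0.0238 gf 60.0
shift [ 0.03 -0.36  0.07] turn 0.12 q [-0.61  0.35  0.42  1.68 -0.16  1.14  1.12]
```

>>> {"fn": "move_arm", "kwargs": {"targets": "255 0 -0.3 0.01 0; 255 0 -0.3 0 0; 255 0 -0.3 -0.01 0; 255 0 -0.3 -0.01 0"}}

```text
clock: 13.95
tool_pos: [0.6041, 0.1095, 0.1293]
orientation: [0.001, 0.153, 0.988, 0.001]
contact_force: [-3.9, 2.3, 14.1]
grip_width: 0.0237
grip_force: 60.0
```

>>> {"fn": "move_arm", "kwargs": {"targets": "255 0 -0.3 -0.01 0; 255 0 -0.3 -0.01 0; 255 0 -0.3 -0.01 0; 255 0 -0.3 -0.01 0"}}

```text
clock: 14.35
tool_pos: [0.6009, 0.0991, 0.1299]
orientation: [0.001, 0.152, 0.988, 0.002]
contact_force: [-2.1, 7.9, 12.5]
grip_width: 0.0237
grip_force: 60.0
```

```bash
python3 s.py .07 .069
```

```text
unit p,q mm 0.5 69.0 wheel z 0.0703 joints [-0.59  0.33  0.43  1.71 -0.15  1.14  1.15]
t 14.35 pos [0.6009 0.0991 0.1299] yaw 72.48 zax [ 0.003  0.003 -1.   ] F [-2.1  7.9 12.5] w 0.0237 gf 60.0
shift [0.05 0.1  0.13] turn 0.08 q [-0.59  0.33  0.43  1.71 -0.15  1.14  1.15]
```

>>> {"fn": "move_arm", "kwargs": {"targets": "255 0.02 -0.3 0 0; 255 0.02 -0.3 -0.01 0; 255 0 -0.3 0 0; 255 0 -0.3 -0.01 0; 255 0 -0.3 -0.01 0"}}

```text
clock: 14.85
tool_pos: [0.596, 0.0836, 0.1301]
orientation: [0.001, 0.153, 0.988, 0.001]
contact_force: [-2.5, 1.9, 12.6]
grip_width: 0.0233
grip_force: 60.0
```

>>> {"fn": "move_arm", "kwargs": {"targets": "255 0 -0.3 -0.01 0; 255 0 -0.3 0 0; 255 0 -0.3 -0.01 0; 255 0 -0.3 -0.01 0"}}

```text
clock: 15.25
tool_pos: [0.5924, 0.0721, 0.1304]
orientation: [0.001, 0.153, 0.988, 0.001]
contact_force: [-2.5, 1.7, 12.9]
grip_width: 0.0233
grip_force: 60.0
```

```bash
python3 s.py .07 .069
```

```text
unit p,q mm 0.5 40.6 wheel z 0.0708 joints [-0.56  0.3   0.44  1.74 -0.14  1.13  1.19]
t 15.25 pos [0.5924 0.0721 0.1304] yaw 72.44 zax [ 0.003  0.002 -1.   ] F [-2.5  1.7 12.9] w 0.0233 gf 60.0
shift [0.05 2.94 0.19] turn 0.04 q [-0.56  0.3   0.44  1.74 -0.14  1.13  1.19]
```

>>> {"fn": "move_arm", "kwargs": {"targets": "255 0.03 -0.3 0.01 0; 255 0 -0.3 -0.01 0; 255 0 -0.3 0 0; 255 0 -0.3 -0.01 0; 255 0 -0.3 -0.01 0"}}

```text
clock: 15.75
tool_pos: [0.5879, 0.0579, 0.1307]
orientation: [0.002, 0.153, 0.988, 0.001]
contact_force: [-1.9, 1.1, 13.5]
grip_width: 0.0236
grip_force: 60.0
```

>>> {"fn": "move_arm", "kwargs": {"targets": "255 0 -0.3 -0.01 0; 255 0 -0.3 0 0; 255 0 -0.3 -0.01 0; 255 0 -0.3 -0.01 0; 255 0 -0.3 -0.01 0"}}

```text
clock: 16.25
tool_pos: [0.5834, 0.0434, 0.1311]
orientation: [0.002, 0.153, 0.988, 0.001]
contact_force: [-1.2, 4.1, 14.0]
grip_width: 0.0236
grip_force: 60.0
```

```bash
python3 s.py .07 .069
```

```text
unit p,q mm 0.6 10.6 wheel z 0.0715 joints [-0.54  0.28  0.46  1.77 -0.14  1.12  1.23]
t 16.25 pos [0.5834 0.0434 0.1311] yaw 72.43 zax [ 0.004  0.001 -1.   ] F [-1.2  4.1 14. ] w 0.0236 gf 60.0
shift [0.06 5.94 0.27] turn 0.03 q [-0.54  0.28  0.46  1.77 -0.14  1.12  1.23]
```

>>> {"fn": "move_arm", "kwargs": {"targets": "255 0.03 -0.3 -0.01 0; 255 0 -0.3 -0.01 0; 255 0 -0.3 0 0; 255 0 -0.3 -0.01 0; 255 0 -0.3 -0.01 0"}}

```text
clock: 16.75
tool_pos: [0.5788, 0.0291, 0.1315]
orientation: [0.002, 0.153, 0.988, 0.001]
contact_force: [-0.8, 0.9, 13.5]
grip_width: 0.024
grip_force: 60.0
```

>>> {"fn": "move_arm", "kwargs": {"targets": "255 0 -0.3 -0.01 0; 255 0 -0.3 0 0; 255 0 -0.3 -0.01 0; 255 0 -0.3 -0.01 0; 255 0 -0.3 -0.01 0"}}

```text
clock: 17.25
tool_pos: [0.5743, 0.0147, 0.1319]
orientation: [0.002, 0.153, 0.988, 0.001]
contact_force: [0.1, 3.4, 12.8]
grip_width: 0.0236
grip_force: 60.0
```

```bash
python3 s.py .07 .069
```

```text
unit p,q mm 0.6 -19.5 wheel z 0.0723 joints [-0.51  0.26  0.47  1.79 -0.13  1.12  1.27]
t 17.25 pos [0.5743 0.0147 0.1319] yaw 72.42 zax [ 0.004  0.001 -1.   ] F [ 0.1  3.4 12.8] w 0.0236 gf 60.0
shift [0.06 8.95 0.35] turn 0.02 q [-0.51  0.26  0.47  1.79 -0.13  1.12  1.27]
```

>>> {"fn": "move_arm", "kwargs": {"targets": "255 0.03 -0.3 0.01 0; 255 0 -0.3 -0.01 0; 255 0 -0.3 0 0; 255 0 -0.3 -0.01 0; 255 0 -0.3 -0.01 0"}}

```text
clock: 17.75
tool_pos: [0.5698, 0.0004, 0.1322]
orientation: [0.002, 0.153, 0.988, 0.001]
contact_force: [0.0, 0.5, 14.4]
grip_width: 0.0235
grip_force: 60.0
```

>>> {"fn": "move_arm", "kwargs": {"targets": "255 0 -0.3 -0.01 0; 255 0 -0.3 0 0; 255 0 -0.3 -0.01 0; 255 0 -0.3 -0.01 0; 255 0 -0.3 -0.01 0"}}

```text
clock: 18.25
tool_pos: [0.5652, -0.0141, 0.1326]
orientation: [0.002, 0.153, 0.988, 0.001]
contact_force: [-0.5, 1.8, 13.5]
grip_width: 0.0239
grip_force: 60.0
```

```bash
python3 s.py .07 .069
```

```text
unit p,q mm 0.7 -49.7 wheel z 0.073 joints [-0.48  0.24  0.49  1.81 -0.12  1.12  1.32]
t 18.25 pos [ 0.5652 -0.0141  0.1326] yaw 72.42 zax [ 0.005  0.001 -1.   ] F [-0.5  1.8 13.5] w 0.0239 gf 60.0
shift [ 0.07 11.97  0.43] turn 0.02 q [-0.48  0.24  0.49  1.81 -0.12  1.12  1.32]
```

>>> {"fn": "move_arm", "kwargs": {"targets": "255 0.03 -0.3 -0.01 0; 255 0 -0.3 -0.01 0; 255 0 -0.3 0 0; 255 0 -0.3 -0.01 0; 255 0 -0.3 -0.01 0"}}

```text
clock: 18.75
tool_pos: [0.5607, -0.0283, 0.1331]
orientation: [0.003, 0.153, 0.988, 0.001]
contact_force: [1.3, 0.2, 12.1]
grip_width: 0.024
grip_force: 60.0
```

>>> {"fn": "move_arm", "kwargs": {"targets": "255 0 -0.3 -0.01 0; 255 0 -0.3 0 0; 255 0 -0.3 -0.01 0; 255 0 -0.3 -0.01 0; 255 0 -0.3 0 0"}}

```text
clock: 19.25
tool_pos: [0.5561, -0.0428, 0.1334]
orientation: [0.003, 0.153, 0.988, 0.001]
contact_force: [1.0, 1.2, 13.6]
grip_width: 0.0234
grip_force: 60.0
```

```bash
python3 s.py .07 .069
```

```text
unit p,q mm 0.7 -79.9 wheel z 0.0738 joints [-0.45  0.22  0.51  1.83 -0.12  1.11  1.37]
t 19.25 pos [ 0.5561 -0.0428  0.1334] yaw 72.42 zax [ 0.006  0.    -1.   ] F [ 1.   1.2 13.6] w 0.0234 gf 60.0
shift [ 0.07 14.99  0.51] turn 0.02 q [-0.45  0.22  0.51  1.83 -0.12  1.11  1.37]
```

>>> {"fn": "move_arm", "kwargs": {"targets": "255 0.03 -0.3 -0.01 0; 255 0 -0.3 -0.01 0; 255 0 -0.3 0 0; 255 0 -0.3 -0.01 0; 255 0 -0.3 -0.01 0"}}

```text
clock: 19.75
tool_pos: [0.5516, -0.057, 0.1338]
orientation: [0.003, 0.153, 0.988, 0.001]
contact_force: [1.7, 0.0, 12.2]
grip_width: 0.0239
grip_force: 60.0
```

>>> {"fn": "move_arm", "kwargs": {"targets": "255 0 -0.3 -0.01 0; 255 0 -0.3 0 0; 255 0 -0.3 -0.01 0; 255 0 -0.3 0 0; 255 0 -0.3 -0.01 0"}}

```text
clock: 20.25
tool_pos: [0.547, -0.0715, 0.1341]
orientation: [0.003, 0.153, 0.988, 0.0]
contact_force: [1.8, 0.2, 12.3]
grip_width: 0.024
grip_force: 60.0
```

```bash
python3 s.py .07 .069
```

```text
unit p,q mm 0.7 -110.0 wheel z 0.0745 joints [-0.41  0.21  0.52  1.85 -0.12  1.11  1.42]
t 20.25 pos [ 0.547  -0.0715  0.1341] yaw 72.41 zax [ 0.006 -0.    -1.   ] F [ 1.8  0.2 12.3] w 0.024 gf 60.0
shift [ 0.07 18.    0.58] turn 0.01 q [-0.41  0.21  0.52  1.85 -0.12  1.11  1.42]
```

>>> {"fn": "move_arm", "kwargs": {"targets": "255 0 -0.3 0 0; 255 0 -0.3 -0.01 0; 255 0 -0.3 0 0; 255 0 -0.3 -0.01 0; 255 0 -0.3 0 0; 255 0 0 0 0"}}

```text
clock: 20.85
tool_pos: [0.5423, -0.0864, 0.1344]
orientation: [0.003, 0.153, 0.988, 0.0]
contact_force: [1.1, -0.6, 12.2]
grip_width: 0.0239
grip_force: 60.0
```

```bash
python3 s.py -.125 .069; python3 - <<'E'
from h import *
c,W=cloud("side"); np.save("sideW.npy",W); im=c["image"][120:260,130:330]
cv2.imwrite("pics/side1.png",cv2.resize(im,None,fx=4,fy=4,interpolation=cv2.INTER_CUBIC)[...,::-1])
E
```

```text
unit p,q mm 0.7 -125.5 wheel z 0.0748 joints [-0.4   0.2   0.53  1.85 -0.11  1.11  1.44]
t 20.85 pos [ 0.5423 -0.0864  0.1344] yaw 72.37 zax [ 0.006 -0.    -1.   ] F [ 1.1 -0.6 12.2] w 0.0239 gf 60.0
shift [0.08 0.05 0.58] turn -0.03 q [-0.4   0.2   0.53  1.85 -0.11  1.11  1.44]
```

View pics/side1.png

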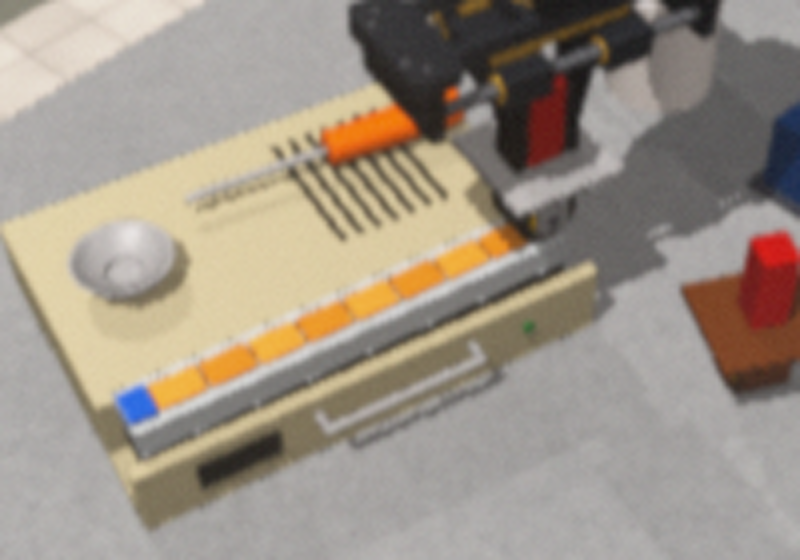

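The picture shows the roller on the dark cap at (540,215), with the links level with the blue cap at (137,405). I'll check the link heights before lifting.

```bash
python3 - <<'E'
from h import *
W=np.nanmedian([cloud("side")[1] for _ in range(4)],0)
a=np.radians(72.4); uy=np.array([np.cos(a),np.sin(a)]); ux=np.array([uy[1],-uy[0]]); O=np.array([.5796,.0335])
D=W[...,:2]-O; p=D@ux; q=D@uy; Z=W[...,2]
W0=np.load("side_W.npy");D0=W0[...,:2]-O;p0=D0@ux;q0=D0@uy
for c in [.129]+[.105-.03*i for i in range(8)]:
    k=(abs(p)<.006)&(abs(q-c)<(.009 if c<.12 else .005))&(Z>.06)&(Z<.1); e=(p>.0115)&(p<.0155)&(abs(q-c)<.01)&(Z>.06)&(Z<.1)
    k0=(abs(p0)<.006)&(abs(q0-c)<.009)&(W0[...,2]>.06)&(W0[...,2]<.1)
    print(round(c,3),k.sum(),"z",np.median(Z[k]).round(4),"edge",np.median(Z[e]).round(4),"before",np.median(W0[...,2][k0]).round(4))
E
```

```text
0.129 21 z 0.07 edge 0.0697 before 0.0727
0.105 37 z 0.0703 edge 0.0707 before 0.0762
0.075 36 z 0.071 edge 0.07 before 0.078
0.045 36 z 0.0718 edge 0.0696 before 0.0783
0.015 34 z 0.0725 edge 0.071 before 0.0784
-0.015 33 z 0.0733 edge 0.0716 before 0.0803
-0.045 30 z 0.0739 edge 0.0715 before 0.081
-0.075 29 z 0.0747 edge 0.073 before 0.0812
-0.105 39 z 0.0756 edge 0.093 before 0.0813
```

All eight links lie on one line with the cap, so they are seated. Lifting off.

>>> {"fn": "move_arm", "kwargs": {"targets": "255 0 0 -0.5 0; 255 0 0 -1 0; 255 0 0 -2 0; 255 0 0 -3 0; 255 0 0 -3 0; 255 0 0 -2 0; 255 0 0 0 0; 255 0 0 0 0"}}

```text
clock: 21.9
tool_pos: [0.5393, -0.0854, 0.2461]
orientation: [-0.001, 0.153, 0.988, -0.0]
contact_force: [0.0, 0.2, -4.3]
grip_width: 0.0235
grip_force: 60.0
```

```bash
python3 -c "
from h import *
go(.45,-.3158,.2,84.9)"
```

```text
t 21.9 pos [ 0.5393 -0.0854  0.2461] yaw 72.42 zax [-0.001  0.    -1.   ] F [ 0.   0.2 -4.3] w 0.0235 gf 60.0
shift [  1.55 -24.66   4.62] turn -12.48 q [-0.42  0.11  0.54  1.71 -0.06  1.34  1.4 ]
```

>>> {"fn": "move_arm", "kwargs": {"targets": "255 0.1 -1.66 0 0; 255 0.2 -3 0 0; 255 0.2 -4 0 0; 255 0.2 -4 0 0; 255 0.2 -4 0 0; 255 0.25 -4 0 0; 255 0.2 -2.5 0 0; 255 0.2 -1.5 0 0; 255 0 0 1 -4.2; 255 0 0 1.3 -4.2; 255 0 0 1.3 -4.1; 255 0 0 1 0; 255 0 0 0 0; 255 0 0 0 0; 255 0 0 0 0"}}

```text
clock: 23.4
tool_pos: [0.4507, -0.316, 0.2015]
orientation: [0.0, 0.045, 0.999, -0.0]
contact_force: [-0.0, 0.7, -4.3]
grip_width: 0.0235
grip_force: 60.0
```

```bash
python3 w.py w2;python3 -c "
from h import *
go(.45,-.3158,.0676,84.9)"
```

```text
t 23.45 pos [ 0.4509 -0.316   0.2017] yaw 84.88 zax [ 0.001 -0.    -1.   ] F [-0.4  0.6 -3.2] w 0.0233 gf 60.0
shift [ 0.11  0.17 13.17] turn -0.12 q [-0.11  0.16  0.72  1.77 -0.11  1.25  2.12]
t 23.45 pos [ 0.4509 -0.316   0.2017] yaw 84.88 zax [ 0.001 -0.    -1.   ] F [-0.4  0.6 -3.2] w 0.0233 gf 60.0
shift [ 0.1   0.02 13.41] turn -0.02 q [-0.11  0.16  0.72  1.77 -0.11  1.25  2.12]
```

>>> {"fn": "move_arm", "kwargs": {"targets": "255 0.1 0 2 0; 255 0 0 2 0; 255 0 0 2 0; 255 0 0 2 0; 255 0 0 1.5 0; 255 0 0 1.5 0; 255 0 0 1 0; 255 0 0 0.7 0; 255 0 0 0 0; 255 0 0 0 0"}}

```text
clock: 24.45
tool_pos: [0.4499, -0.316, 0.0745]
orientation: [0.0, 0.044, 0.999, -0.0]
contact_force: [-0.4, -0.4, -2.8]
grip_width: 0.0238
grip_force: 60.0
```

>>> {"fn": "move_arm", "kwargs": {"targets": "255 0 0 0.3 0; 255 0 0 0.2 0; 255 0 0 0 0; 255 0 0 0 0"}}

```text
clock: 24.85
tool_pos: [0.4496, -0.3157, 0.0692]
orientation: [0.0, 0.044, 0.999, -0.0]
contact_force: [-0.5, -0.8, -2.8]
grip_width: 0.0237
grip_force: 60.0
```

```bash
python3 -c "
from h import *
go(.45,-.3158,.0676,84.9)"
```

```text
t 24.85 pos [ 0.4496 -0.3157  0.0692] yaw 84.92 zax [ 0. -0. -1.] F [-0.5 -0.8 -2.8] w 0.0237 gf 60.0
shift [-0.04 -0.01  0.16] turn 0.02 q [-0.05  0.31  0.68  1.91 -0.23  0.99  2.22]
```

>>> {"fn": "move_arm", "kwargs": {"targets": "255 0 0 0.1 0; 255 0 0 0 0; 255 0 0 0 0"}}

```text
clock: 25.15
tool_pos: [0.4496, -0.3157, 0.0681]
orientation: [0.0, 0.044, 0.999, -0.0]
contact_force: [-0.3, -0.0, -2.6]
grip_width: 0.024
grip_force: 60.0
```

>>> {"fn": "move_arm", "kwargs": {"targets": "255 0 0 0.05 0; 255 0 0 0 0; 255 0 0 0 0"}}

```text
clock: 25.45
tool_pos: [0.4496, -0.3157, 0.0676]
orientation: [0.0, 0.044, 0.999, -0.0]
contact_force: [-0.0, 0.6, -3.9]
grip_width: 0.0236
grip_force: 60.0
```

>>> {"fn": "move_arm", "kwargs": {"targets": "255 0 0 0.05 0; 255 0 0 0 0; 255 0 0 0 0"}}

```text
clock: 25.75
tool_pos: [0.4497, -0.3157, 0.0676]
orientation: [0.0, 0.044, 0.999, 0.0]
contact_force: [-2.4, 2.1, 5.2]
grip_width: 0.0238
grip_force: 60.0
```

>>> {"fn": "move_arm", "kwargs": {"targets": "255 0 0 0.05 0; 255 0 0 0 0; 255 0 0 0 0"}}

```text
clock: 26.05
tool_pos: [0.4497, -0.3157, 0.0675]
orientation: [0.0, 0.044, 0.999, 0.0]
contact_force: [-6.6, 4.4, 12.0]
grip_width: 0.0237
grip_force: 60.0
```

>>> {"fn": "move_arm", "kwargs": {"targets": "255 0 0 -0.1 0; 255 0 0 0 0; 0 0 0 0 0; 0 0 0 0 0; 0 0 0 0 0; 0 0 0 0 0; 0 0 0 0 0; 0 0 0 0 0; 0 0 0 0 0; 0 0 0 0 0; 0 0 0 0 0"}}

```text
clock: 27.15
tool_pos: [0.4496, -0.3157, 0.0676]
orientation: [-0.0, 0.044, 0.999, -0.0]
contact_force: [-0.1, -1.0, 0.9]
grip_width: 0.0844
grip_force: 0.0
```

>>> {"fn": "move_arm", "kwargs": {"targets": "0 0 0 -0.3 0; 0 0 0 -1 0; 0 0 0 -2 0; 0 0 0 -3 0; 0 0 0 -3 0; 0 0 0 -3 0; 0 0 0 -2 0; 0 0 0 0 0; 0 0 0 0 0"}}

```text
clock: 28.05
tool_pos: [0.4497, -0.3158, 0.2111]
orientation: [0.001, 0.044, 0.999, -0.0]
contact_force: [-0.0, 0.4, 0.2]
grip_width: 0.0869
grip_force: 0.0
```

```bash
python3 w.py w3; python3 - <<'E'
from h import *
c,W=cloud("side"); cv2.imwrite("pics/side2.png",cv2.resize(c["image"][60:340,60:440],None,fx=2,fy=2)[...,::-1])
E
```

```text
handle 772 ((449.3794860839844, -316.62335205078125), (23.461400985717773, 23.351587295532227), 84.95059967041016) 0.12225510770641226
plate 3716 ((449.55975341796875, -316.5765380859375), (70.05449676513672, 73.46578979492188), 84.87767791748047) 0.06659840014403681
t 28.1 pos [ 0.4493 -0.3155  0.2103] yaw 84.92 zax [-0.  0. -1.] F [-0.3  0.1  0.7] w 0.087 gf 0.0
shift [-0.06  0.12 14.03] turn -0.08 q [-0.12  0.15  0.73  1.76 -0.1   1.27  2.11]
```

View pics/side2.png

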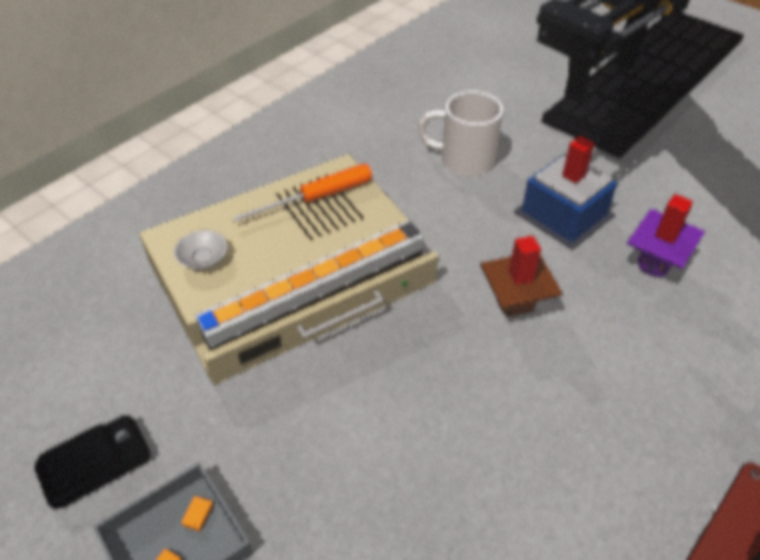

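The roller is upright in its stand at (570,190). The strip is level from the blue cap (208,320) to the dark cap (408,232), and the other objects look unmoved.

```bash
python3 -c "
from h import *
print(arm.close_job())"
```

```text
the job is handed in; nothing more can be done
None
```

I rolled the strip down in one unbroken pass from the blue-capped end (force readings about 15–18 N, taken between moves). All eight links measured level with the blue cap, the roller is back upright in its stand, and the job was handed in at about 28 s.

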